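# Shim up the probe-station platen with a levelling wedge

### The arm

A 7-joint arm with a two-finger parallel gripper is mounted at the origin on the work surface. World frame = base frame: x ahead of the robot, y to its left, z up, the work surface at z = 0. Lengths are in m, angles in rad, forces in N, time in s.
With the tool pointing down it reaches from about 0.425 to 0.875 m from the base axis. Payload 9.9 kg.
Tool frame: the origin (TCP) lies between the finger pads; the fingertips stand 8 mm ahead of it and the grasp point (between the pads) lies 11 mm behind it; z points along the fingers, y is the line along which they close (so a half turn about z gives the same grasp; the last joint's range is limited). The gripper opens to 85 mm and grips with 20 to 120 N. Pads are 22 mm wide; open, the fingers measure 114 mm over their backs; the gripper's body (76 mm by 85 mm) begins 54 mm behind the grasp point. The pads swing forward as they close: fully open they stand 13 mm farther back than shut.
Start: joints at [-1.377, 0.576, 0.025, 1.437, -0.015, 1.129, -0.057], TCP at [0.185, 0.649, 0.239] pointing down, gripper open.
Joint ranges: [-2.76, 2.76], [-0.34, 2.15], [-1.52, 1.57], [0.19, 2.46], [-1.09, 4.23], [0.17, 1.99], [-2.82, 2.82]. Speed limits (rad/s): [2.22, 2.22, 3.01, 3.01, 3.14, 3.14, 3.14].

### API

Orientations are given as a rotation vector (axis times angle).
In Python, from cell import ctrl, camera, calibration, look_for gives the robot as it stands.
- The arm moves only by the shell command python3 -m jog 'ROWS' [FORCE]. ROWS is JSON, a list of rows, each a list of 7 numbers: the shift along the tool's x, y, z as a fraction of full scale, then the turn, a rotation vector about the tool's x, y, z as a fraction of full scale, then the gripper command: -1 is fully open, 1 is shut, values between are in proportion. In form: [[tx, ty, tz, ax, ay, az, jaw], ...]. A call has 1 to 8 rows; each row is the pose to reach, as a shift and turn from the pose commanded when the call began, along the tool's axes at that moment; what a row does not reach only later rows make up. Full scale, the value 1, is 0.08 m for a shift and pi/4 rad for a turn. A row lasts 1/12 s, in which the tool goes at most 41.7 mm and 7.16 degrees, less where a joint would pass 70% of its speed; a pose out of reach is approached as far as the arm can. A call with a number of a shift or a turn outside -1 to 1 is refused whole. A call with a gripper value outside its range is refused whole. The fingers move at their own pace and stop on an object; FORCE is the grip in N (left out, the last holds). Time passes only in rows, so rows that repeat a pose let the fingers close. It gives the time, the measured TCP pose, the force, the opening and the grip force at its end, in the units of the state.
- ctrl.observe(): the state, without advancing time (a new reading comes with each control period).
- camera(name): name is "side" or "top"; returns (picture, depth): 400x640x3 uint8, red, green, blue; 400x640 float32, m along the optical axis (not along the pixel's ray), 0 where there is no reading.
- calibration(name): a dict with "mtx" (3x3 intrinsics, pixels), "T" (4x4, takes a point from camera to world coordinates). Camera axes: x right, y up, looking along -z (the intrinsics and any distortion apply to the point x, -y, -z); pixel columns grow to the right and rows downward; lengths in m; the calibration is good to about 2 mm. A picture is of the moment at which its call begins. calibration takes no time and is no camera call.
- ctrl.hand_in(): hands the job in; it is judged then, once.
Trained networks look in the newest picture that a camera, given by its name, has taken for a name from the list of things; names that differ only in an ending like _2 or _b are one class to them, and where a whole thing is asked for, a point or a joint stands for the part that bears it (a point fixed in the world has none). Each returns a list of dicts, best first, with "confidence" (0 to 1); they miss things now and then, are a little off and sometimes report something else, mostly with a low value. They report only what shows in the picture. A call takes as long as a camera call. They do not tell look-alikes from the thing itself.
- look_for(camera, target): "box" ([left, top, right, bottom] in pixels, round what is visible of it).
The state is a dict: "t": time; "q": joint angles; "joint_velocities": joint speeds; "effort": joint torques, N m; "tcp_pos": TCP position; "tcp_rot": TCP orientation; "wrist_force": force on the tool from outside, world axes, zero at the start; "ft_torque": the same for the moment, N m; "width": finger opening in m; "gripper_force": force on a finger pad.
Only numpy, scipy, OpenCV 4.12 (cv2) and the standard library are available. Lean on these libraries where they do the work, as an engineer would, in place of code of your own. Each camera call takes 0.05 s, during which the arm holds its last target. There are 200 camera calls.

### The job

Stand the toppled red levelling wedge up on its sole on the table in front of the tilt stage, then push it thin end first and straight into the stage's open front until the platen just lifts off its base: about 5 mm at the front edge, with that edge over the yellow band on the wedge's ramp. Finish while still gripping the wedge, flat on the table, with the platen carried by the wedge alone: do not let go. Keep the gripper off the platen and leave everything else on the table where it is.

Things in the scene. Friction and masses are not known exactly. Their poses are not given: they have to be found in the camera images.
- wedge: red levelling wedge, loose, 0.24 kg, 120 mm long, 50 mm wide. Origin on its sole under the post; x to the thin end, y across, z up from the sole. Starts toppled on its +y flank (origin 25 mm up): post level, pointing to the robot's left or left and ahead, thin end ahead or ahead and right; a quarter turn about its x rights it. Flat-topped block, 26 mm high, x = -18 to 18 mm, then the ramp
- wedge_tip (a point): bottom of the wedge's thin end, middle (wedge x = 102 mm). The ramp runs straight from 26 mm high at wedge x = 18 mm to 6 mm high at this blunt tip. A yellow band crosses it from x = 36 to 59 mm (22 to 16 mm high)
- wedge_post (a point): centre of the top of the wedge's black post: a square post, 16 x 16 mm, sides along the wedge's x and y, from z = 26 to 86 mm above the sole, at wedge x = 0, y = 0
- stage: fixed black base of the tilt stage. Origin at table level in the middle of its open front; x points inwards, away from the robot, z up. Two side rails 14 mm high (y = 78 to 114 mm either side) run from x = 0 to 200 mm; between them the mouth, 156 mm wide, has the bare table as floor as far as x = 170 mm, where a cross bar closes it
- platen: the platen: aluminium plate 180 (x) by 230 (y) by 10 mm, with a blue disc 124 mm across and 8 mm high on top, about 0.7 kg, hinged along its far edge (stage x = 180 mm), its front held down by weight alone (about 3.5 N at the edge). Origin: middle of its front lower edge, at stage x = 0, y = 0 and 14 mm above the table while it lies on its base; the origin rises as it lifts
- platen_edge (a point): the same point, the middle of the platen's front lower edge: 19 mm above the table is a lift of 5 mm. The wedge touches it when its tip is about 34 mm inside the stage; each 4.2 mm further lifts it 1 mm (55 mm inside: 5 mm)
- probe_a: bystander: black-and-steel probe positioner block, 70 x 50 mm foot, 62 mm tall, with knobs and a brass arm; origin at its underside
- probe_b: bystander: second, identical probe positioner; origin at its underside
- vial: bystander: small capped jar, 42 mm across, 75 mm tall; origin at its underside
- driver: bystander: screwdriver with red handle, 170 mm long, lying; origin at its underside
- tray: bystander: low blue open tray, 100 x 130 x 22 mm; origin at its underside
- eyepiece: bystander: black microscope eyepiece, 36 mm across, 50 mm tall, standing; origin at its underside
- collar: bystander: brass collar, 36 mm across, 12 mm high, lying flat; origin at its underside
Mind the look-alikes: they are no part of the job. There is more than one size of the wedge; the job needs the middle-sized.

How it is judged:
By the outcome, as a careful person would: the job done as asked, in the order asked, and still so for the second after the job is handed in, while the arm keeps its last pose, push and grip.
It also fails if it takes over 51 s, if anything falls off the work surface, if the arm or the gripper's body presses on something with over 40 N, if the wrist force passes 120 N, or if a joint passes its speed limit or range.

## Working session

There is one attempt and no reset: what is moved stays moved. The work goes in short steps, Python scripts to look and compute and a shell command to move; the robot and the scene stay as the last step left them, time stands still between calls to the robot, and variables do not carry over. Pictures are saved under pics/ and viewed, at most 10 in all, crops included, and the job is handed in when it is done.

```bash
ls; mkdir -p pics
cat > h.py <<'E'
import numpy as np, cv2
from cell import ctrl, camera, calibration, look_for
def snap(n):
    p,d=camera(n); np.savez('last_%s.npz'%n,p=p,d=d); return p,d
def save(p,f,box=None,s=1):
    if box: p=p[box[1]:box[3],box[0]:box[2]]
    p=cv2.resize(p,None,fx=s,fy=s,interpolation=cv2.INTER_CUBIC); cv2.imwrite(f,p[:,:,::-1])
def world(n,d):
    c=calibration(n);K=c['mtx'];v,u=np.mgrid[:d.shape[0],:d.shape[1]]
    P=np.stack([(u-K[0,2])/K[0,0]*d,-(v-K[1,2])/K[1,1]*d,-d],-1)
    W=P@c['T'][:3,:3].T+c['T'][:3,3]; W[d==0]=np.nan; return W
E
python3 - <<'E'
from h import *
print(calibration('top'),calibration('side'))
a,d=snap('top');
for t in ['wedge','wedge_tip','wedge_post','stage','platen','platen_edge']:
    print('top',t,[(np.round(x['box']),round(x['confidence'],2)) for x in look_for('top',t)])
b,e=snap('side')
for t in ['wedge','stage']:
    print('side',t,[(np.round(x['box']),round(x['confidence'],2)) for x in look_for('side',t)])
save(a,'pics/top0.png');save(b,'pics/side0.png')
print(ctrl.observe())
E
```

```text
pics
{'mtx': array([[373.27524058,   0.        , 321.43617404],
       [  0.        , 373.27524058, 199.09056964],
       [  0.        ,   0.        ,   1.        ]]), 'T': array([[-0.02637552,  0.99460967, -0.10027931,  0.3304454 ],
       [-0.99964986, -0.02602979,  0.00475476, -0.00425801],
       [ 0.00211888,  0.10036961,  0.99494796,  1.07842537],
       [ 0.        ,  0.        ,  0.        ,  1.        ]])} {'mtx': array([[440.38507414,   0.        , 322.12723942],
       [  0.        , 440.38507414, 198.35944132],
       [  0.        ,   0.        ,   1.        ]]), 'T': array([[ 0.72747968,  0.52725761, -0.43905891, -0.11268684],
       [-0.68595688,  0.54455133, -0.48262511, -0.6449071 ],
       [-0.01537765,  0.65227544,  0.75782602,  1.05802972],
       [ 0.        ,  0.        ,  0.        ,  1.        ]])}
top wedge [(array([269., 198., 296., 226.]), 0.87), (array([353., 160., 384., 203.]), 0.71), (array([379., 226., 427., 294.]), 0.69)]
top wedge_tip [(array([271., 198., 299., 230.]), 0.83), (array([353., 164., 391., 206.]), 0.75), (array([379., 224., 428., 295.]), 0.
[... 481 characters left out ...]
.37678908,  0.57575457,  0.02487612,  1.43710342, -0.01500406,
        1.12900066, -0.05648689]), 'joint_velocities': array([ 1.60492405e-03,  5.84573280e-04,  1.64827579e-04, -1.16513800e-03,
       -7.53952467e-05,  2.91055807e-04,  1.32626323e-03]), 'effort': array([-1.43783494e-03, -7.64868450e+01,  2.24607132e+00, -2.86075562e+01,
        1.51407818e-02,  3.73432122e-03,  8.93085712e-06]), 'tcp_pos': array([0.18509671, 0.64912494, 0.23925038]), 'tcp_rot': array([-4.34927146e-01, -3.11131454e+00,  1.24748573e-04]), 'wrist_force': array([ 0.04108177, -0.10309957, -0.66690387]), 'ft_torque': array([-0.02899983, -0.00363781,  0.00623528]), 'gripper_force': 0.0, 'width': 0.08543349254299679}
```

View pics/top0.png

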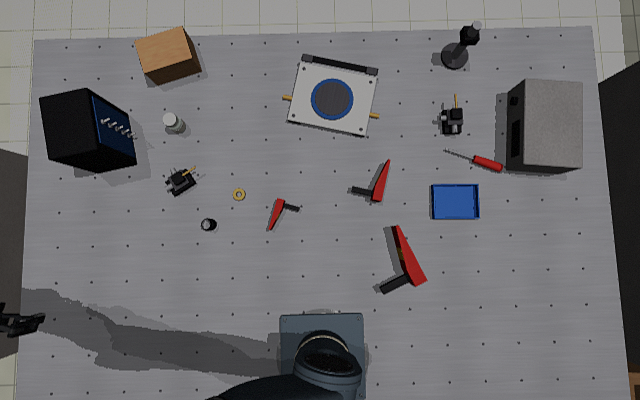

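View pics/side0.png

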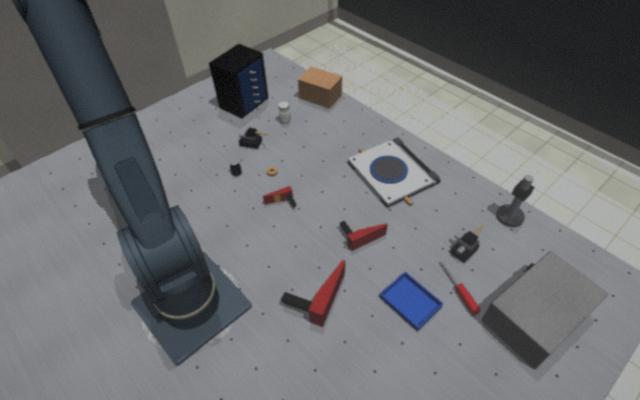

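Run:
```python
from h import *
for n in ['top','side']:
    z=np.load('last_%s.npz'%n);p,d=z['p'].astype(int),z['d'];W=world(n,d)
    red=((p[...,0]>90)&(p[...,1]<60)&(p[...,2]<60)).astype(np.uint8)
    k,l,s,c=cv2.connectedComponentsWithStats(red)
    for i in range(1,k):
        if s[i,4]<60: continue
        Q=W[l==i];Q=Q[np.isfinite(Q[:,2])]
        r=cv2.minAreaRect(Q[:,:2].astype(np.float32)*1000)
        print(n,s[i],np.round(r[0]),np.round(r[1]),round(r[2],1),'z pct',np.round(np.percentile(Q[:,2],[5,50,95]),3))
    # platen top
    b=look_for  # unused
    x0,y0,x1,y1=(275,60,385,145) if n=='top' else (340,130,445,210)
    m=np.zeros(d.shape,bool);m[y0:y1,x0:x1]=1
    br=m&(p.min(-1)>(150))&(W[...,2]>.012)&(W[...,2]<.05)
    Q=W[br];r=cv2.minAreaRect(Q[:,:2].astype(np.float32)*1000)
    print(n,'platen',len(Q),np.round(r[0]),np.round(r[1]),round(r[2],1),np.round(cv2.boxPoints(r)),np.round(np.percentile(Q[:,2],[5,50,95]),3))
    t=W[205:215,330:345] if n=='top' else W[230:240,200:215]
    print('table z',np.nanmedian(t[...,2]))
    if n=='top': A=z['p'][55:215,270:400]
    else: B=z['p'][210:260,330:400]
A=cv2.resize(A,None,fx=3.5,fy=3.5,interpolation=cv2.INTER_CUBIC);B=cv2.resize(B,None,fx=4.5,fy=4.5,interpolation=cv2.INTER_CUBIC)
C=np.zeros((560,455+315,3),np.uint8);C[:,:455]=A[:560];C[:225,455:]=B
cv2.imwrite('pics/crop1.png',C[:,:,::-1])
```

```text
top [474 156  29  15 206] [ 532. -490.] [83. 30.] 74.4 z pct [0.018 0.024 0.027]
top [373 159  17  42 294] [ 492. -179.] [ 25. 133.] 74.9 z pct [0.046 0.05  0.053]
top [269 198  15  32 176] [397. 122.] [26. 89.] 73.2 z pct [0.034 0.038 0.041]
top [396 225  31  61 599] [ 276. -236.] [165.  38.] 21.0 z pct [0.066 0.069 0.072]
top platen 2900 [734. -48.] [228. 178.] 76.6 [[ 621. -139.]
 [ 794. -180.]
 [ 847.   43.]
 [ 674.   84.]] [0.02  0.024 0.027]
table z -0.00011982827407108765
side [264 187  27  10  83] [393. 115.] [20. 84.] 72.5 z pct [0.036 0.039 0.042]
side [348 225  39  16 211] [ 484. -171.] [ 42. 115.] 76.1 z pct [0.047 0.05  0.054]
side [309 262  35  53 586] [ 269. -234.] [159.  43.] 23.2 z pct [0.066 0.07  0.073]
side [456 285  24  28 220] [ 523. -492.] [83. 19.] 71.5 z pct [0.017 0.023 0.028]
side platen 1727 [732. -45.] [238. 179.] 76.5 [[ 617. -140.]
 [ 791. -181.]
 [ 846.   50.]
 [ 673.   92.]] [0.021 0.024 0.028]
table z 0.00024323584074903426
```

View pics/crop1.png

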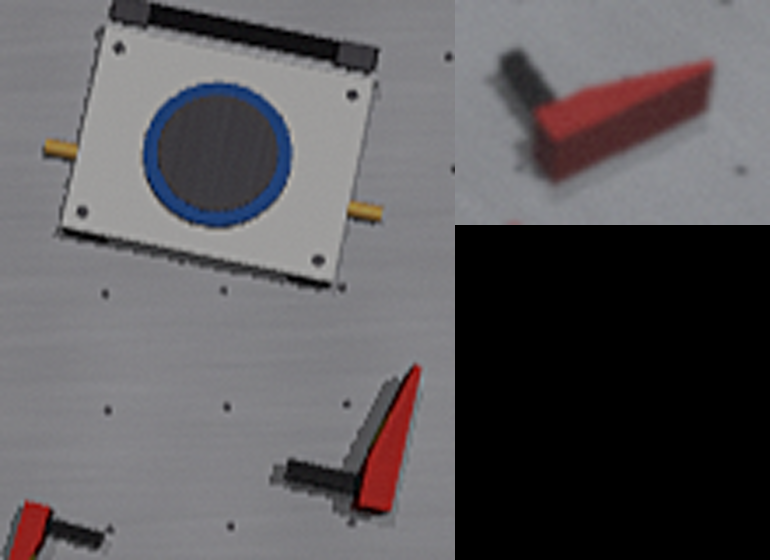

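Run:
```python
from h import *
for n,(x0,y0,x1,y1) in {'top':(342,178,378,204),'side':(335,215,365,252)}.items():
    z=np.load('last_%s.npz'%n);p,d=z['p'].astype(int),z['d'];W=world(n,d)
    m=np.zeros(d.shape,bool);m[y0:y1,x0:x1]=1
    m&=(W[...,2]>.026)&(W[...,2]<.042)&(p.max(-1)<75)
    Q=W[m];r=cv2.minAreaRect(Q[:,:2].astype(np.float32)*1000)
    print(n,len(Q),np.round(r[0]),np.round(r[1]),round(r[2],1),np.round(cv2.boxPoints(r)),np.median(Q[:,2]))
```

```text
top 138 [ 448. -131.] [71. 39.] 87.7 [[ 427. -166.]
 [ 466. -168.]
 [ 469.  -97.]
 [ 430.  -95.]] 0.032494835565142766
side 95 [ 452. -140.] [85. 40.] 76.8 [[ 423. -177.]
 [ 462. -186.]
 [ 481. -103.]
 [ 442.  -94.]] 0.03284626160645243
```

Candidates by pixel (top): small wedge (278,213), middle wedge (380,180), large wedge (405,258); driver handle (488,163). Flank heights are 38/50/70 mm, so the 50 mm one at (380,180) is the middle-sized wedge. The crop confirms its post points left and its thin end ahead, about -13°, parallel to the stage.

```bash
cat > go.py <<'E'
import sys,numpy as np
from scipy.spatial.transform import Rotation as R
from cell import ctrl
def delta(pos,phi,head=-13.,show=True):
    """target tool: y along heading, tilted by phi deg about tool y"""
    o=ctrl.observe();Rc=R.from_rotvec(o['tcp_rot'])
    h=np.radians(head);y=np.array([np.cos(h),np.sin(h),0]);z=np.array([0,0,-1.]);x=np.cross(y,z)
    Rt=R.from_matrix(np.stack([x,y,z],1))*R.from_euler('y',phi,degrees=True)
    s=Rc.inv().apply(np.array(pos)-o['tcp_pos'])/.08; a=(Rc.inv()*Rt).as_rotvec()/(np.pi/4)
    print('t',round(o['t'],2),'pos',np.round(o['tcp_pos'],4),'shift',np.round(s,3),'turn',np.round(a,3),'F',np.round(o['wrist_force'],1),'w',round(o['width'],4),'g',round(o['gripper_force'],1),'q',np.round(o['q'],2))
if __name__=='__main__':
    v=list(map(float,sys.argv[1:])); delta(v[:3],v[3],*v[4:5])
E
python3 -m jog '[[-0.5,-0.15,0,0,0,0.11,-1],[-1,-0.3,0.1,0,0,0.22,-1],[-1,-0.3,0.1,0,0,0.22,-1]]'
python3 -m jog '[[-0.5,-0.15,0,0,0,0.11,-1],[-1,-0.3,0.1,0,0,0.22,-1],[-1,-0.3,0.1,0,0,0.22,-1]]'
python3 -m jog '[[-0.5,-0.15,0,0,0,0.11,-1],[-1,-0.3,0.1,0,0,0.22,-1],[-1,-0.3,0.1,0,0,0.22,-1]]'
python3 -m jog '[[-0.5,-0.15,0,0,0,0.11,-1],[-1,-0.3,0.1,0,0,0.22,-1],[-1,-0.3,0.1,0,0,0.22,-1]]'
python3 go.py .472 -.045 .105 -45
```

```text
t: 0.75
tcp_pos: [0.2645, 0.5984, 0.2307]
tcp_rot: [0.723, 3.051, -0.004]
wrist_force: [1.5, -1.0, 0.6]
width: 0.0851
gripper_force: 0.0
t: 1.0
tcp_pos: [0.3249, 0.5406, 0.2228]
tcp_rot: [0.984, 2.978, -0.005]
wrist_force: [1.6, -1.3, 0.9]
width: 0.0856
gripper_force: 0.0
t: 1.25
tcp_pos: [0.3742, 0.4735, 0.2148]
tcp_rot: [1.237, 2.883, -0.006]
wrist_force: [1.8, -0.7, -0.5]
width: 0.0852
gripper_force: 0.0
t: 1.5
tcp_pos: [0.4111, 0.3992, 0.2069]
tcp_rot: [1.48, 2.766, -0.006]
wrist_force: [0.9, -1.5, 0.2]
width: 0.0853
gripper_force: 0.0
t 1.5 pos [0.4111 0.3992 0.2069] shift [-5.035 -2.445  1.304] turn [ 0.408 -0.936  0.982] F [ 0.9 -1.5  0.2] w 0.0853 g 0.0 q [-1.01  0.47  0.23  1.76 -0.12  0.93 -0.14]
```

```bash
python3 -m jog '[[-0.5,-0.1,0,0,0,0.11,-0.2],[-1,-0.2,0.0,0,0,0.24,-0.2],[-1,-0.2,0.0,0,0,0.24,-0.2]]'
python3 -m jog '[[-0.5,-0.1,0,0,0,0.11,-0.2],[-1,-0.2,0.0,0,0,0.24,-0.2],[-1,-0.2,0.0,0,0,0.24,-0.2]]' >/dev/null
python3 -m jog '[[-0.5,0,0,0,0,0.11,-0.2],[-1,0,0.0,0,0,0.24,-0.2],[-1,0,0.0,0,0,0.24,-0.2]]' >/dev/null
python3 -m jog '[[-0.5,0,0,0,0,0.11,-0.2],[-1,0,0.1,0,0,0.24,-0.2],[-1,0,0.1,0,0,0.24,-0.2]]' >/dev/null
python3 go.py .472 -.045 .105 -45; python3 go.py .472 -.045 .105 0
```

```text
t: 1.75
tcp_pos: [0.4425, 0.3243, 0.2078]
tcp_rot: [1.735, 2.614, -0.004]
wrist_force: [0.4, -0.1, 0.0]
width: 0.0522
gripper_force: 0.0
t 2.5 pos [0.4767 0.0876 0.1991] shift [-1.64   0.214  1.182] turn [ 0.031 -0.995  0.075] F [-0.9 -0.7 -0.4] w 0.0512 g 0.0 q [-0.62  0.38  0.47  1.99 -0.23  0.82 -0.19]
t 2.5 pos [0.4767 0.0876 0.1991] shift [-1.64   0.214  1.182] turn [0.    0.005 0.079] F [-0.9 -0.7 -0.4] w 0.0512 g 0.0 q [-0.62  0.38  0.47  1.99 -0.23  0.82 -0.19]
```

```bash
python3 -m jog '[[-0.2,0.1,0.1,0,-0.14,0.04,-0.2],[-0.4,0.2,0.2,0,-0.28,0.08,-0.2],[-0.6,0.2,0.3,0,-0.43,0.08,-0.2],[-0.8,0.2,0.4,0.01,-0.57,0.08,-0.2],[-1,0.2,0.4,0.02,-0.71,0.08,-0.2],[-1,0.2,0.4,0.03,-0.85,0.08,-0.2],[-1,0.2,0.4,0.03,-0.99,0.08,-0.2],[-1,0.2,0.4,0.03,-0.99,0.08,-0.2]]'
python3 go.py .472 -.045 .105 -45
python3 - <<'E'
from h import *
a,d=snap('top'); b,e=snap('side'); save(b,'pics/side1.png',(230,120,430,280),3.5); save(a,'pics/top1.png',(290,120,420,240),5)
E
```

```text
t: 3.17
tcp_pos: [0.4812, 0.018, 0.1636]
tcp_rot: [1.962, 1.593, -0.816]
wrist_force: [-0.1, 1.6, -0.8]
width: 0.0508
gripper_force: 0.0
t 3.17 pos [0.4812 0.018  0.1636] shift [-0.042  0.052  1.079] turn [0.015 0.001 0.019] F [-0.1  1.6 -0.8] w 0.0508 g 0.0 q [-0.97  0.8   0.74  1.86  0.19  1.06 -0.62]
```

View pics/top1.png

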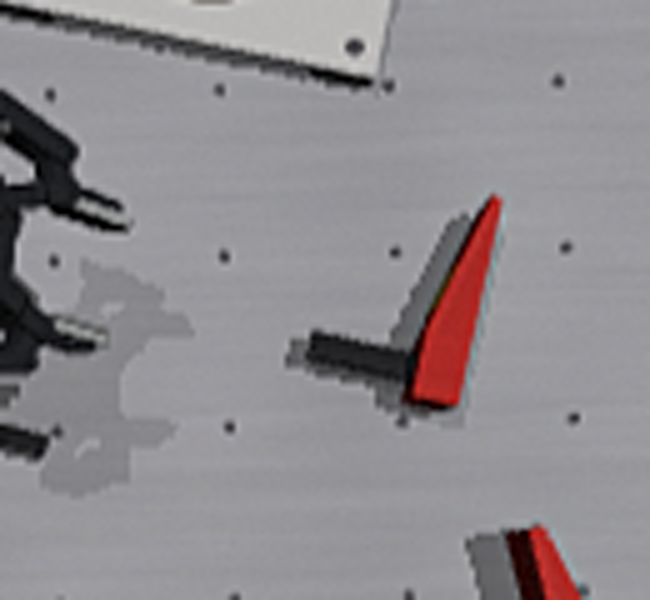

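The wedge at top1 (crop 440,330) is untouched: post end ≈ (308,347), pointing at the approaching open fingers (≈(130,220) and (100,340)). Alignment looks right, so I advance along the tool axis.

```bash
python3 -m jog '[[-0.02,0.05,0.4,0.01,0,0.02,-0.2],[-0.04,0.05,0.8,0.01,0,0.02,-0.2],[-0.04,0.05,1,0.01,0,0.02,-0.2],[-0.04,0.05,1,0.01,0,0.02,-0.2]]' 
python3 go.py .4534 -.1274 .020 -45 -12.5
python3 - <<'E'
from h import *
b,e=snap('side'); a,d=snap('top');
save(np.hstack([a[130:230,310:410],b[180:280,310:410]]),'pics/c2.png',None,4)
E
```

```text
t: 3.6
tcp_pos: [0.47, -0.0482, 0.1129]
tcp_rot: [2.0, 1.564, -0.811]
wrist_force: [-0.5, 0.4, 0.1]
width: 0.0514
gripper_force: 0.0
t 3.6 pos [ 0.47   -0.0482  0.1129] shift [0.092 0.027 1.537] turn [-0.014 -0.012 -0.027] F [-0.5  0.4  0.1] w 0.0514 g 0.0 q [-0.87  0.86  0.74  1.98  0.2   0.86 -0.63]
```

View pics/c2.png

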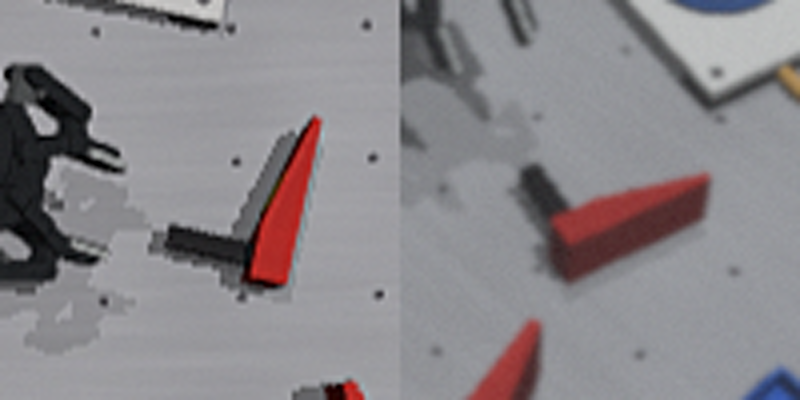

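Top half: fingertips at (122,165) and (100,258) straddle the line of the post (end at (170,237)). I go on in.

```bash
python3 -m jog '[[0.05,0.02,0.3,-0.01,-0.01,-0.03,-0.2],[0.09,0.03,0.6,-0.01,-0.01,-0.03,-0.2],[0.09,0.03,0.8,-0.01,-0.01,-0.03,-0.2],[0.09,0.03,1,-0.01,-0.01,-0.03,-0.2]]' 
python3 -m jog '[[0,0,0.2,0,0,0,-0.2],[0,0,0.35,0,0,0,-0.2],[0,0,0.5,0,0,0,-0.2],[0,0,0.5,0,0,0,-0.2]]' 
python3 go.py .4534 -.1274 .020 -45 -12.5
```

```text
t: 4.03
tcp_pos: [0.4643, -0.0944, 0.0509]
tcp_rot: [1.968, 1.592, -0.813]
wrist_force: [0.3, 0.2, -0.3]
width: 0.0515
gripper_force: 0.0
t: 4.37
tcp_pos: [0.4574, -0.1229, 0.0225]
tcp_rot: [1.969, 1.59, -0.816]
wrist_force: [-0.6, -0.1, 0.1]
width: 0.0513
gripper_force: 0.0
t 4.37 pos [ 0.4574 -0.1229  0.0225] shift [-0.024 -0.037  0.068] turn [ 0.002 -0.002  0.007] F [-0.6 -0.1  0.1] w 0.0513 g 0.0 q [-0.75  1.01  0.7   2.1   0.23  0.54 -0.64]
```

Run:
```python
from h import *
b,e=snap('side'); a,d=snap('top');
save(np.hstack([a[150:230,310:410],b[190:270,310:410]]),'pics/c3.png',None,4)
```

```text
(no output)
```

View pics/c3.png

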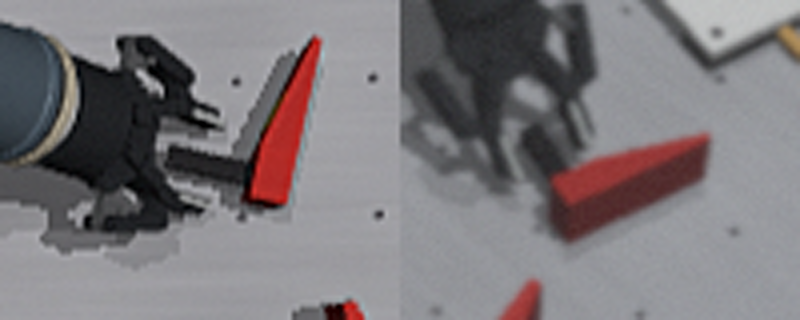

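The post (170–250,165) lies between the fingertips (218,125) and (200,210). Closing.

```bash
python3 -m jog '[[0,-0.02,0,0,0,0,0.2],[0,-0.02,0,0,0,0,0.5],[0,-0.02,0,0,0,0,1],[0,-0.02,0,0,0,0,1],[0,-0.02,0,0,0,0,1],[0,-0.02,0,0,0,0,1],[0,-0.02,0,0,0,0,1]]' 80
python3 -m jog '[[-0.3,0,-0.3,0,0,0,1],[-0.6,0,-0.6,0,0,0,1],[-0.6,0,-0.6,0,0,0,1]]'
python3 go.py .5 -.1 .13 -45 -12.5
python3 - <<'E'
from h import *
b,e=snap('side'); a,d=snap('top');
save(np.hstack([a[140:230,300:410],b[170:260,300:410]]),'pics/c4.png',None,3.6)
E
```

```text
t: 5.05
tcp_pos: [0.456, -0.1215, 0.0227]
tcp_rot: [1.966, 1.591, -0.817]
wrist_force: [0.2, 6.3, 7.1]
width: 0.0145
gripper_force: 79.7
t: 5.3
tcp_pos: [0.4567, -0.123, 0.0944]
tcp_rot: [1.969, 1.587, -0.814]
wrist_force: [-0.2, 0.7, -1.9]
width: 0.0143
gripper_force: 78.7
t 5.3 pos [ 0.4567 -0.123   0.0944] shift [-0.035  0.469 -0.594] turn [ 0.005 -0.001  0.004] F [-0.2  0.7 -1.9] w 0.0143 g 78.7 q [-0.78  0.88  0.76  2.09  0.26  0.67 -0.59]
```

View pics/c4.png

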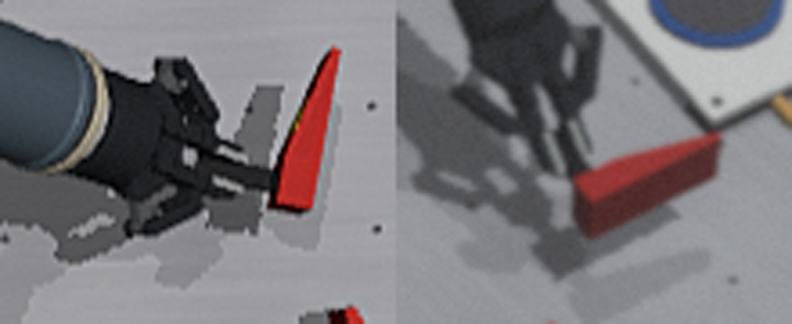

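```bash
python3 go.py .482 -.057 .11 0 -13.4
```

```text
t 5.4 pos [ 0.4564 -0.1215  0.0906] shift [ 0.435  0.143 -0.776] turn [0.009 0.997 0.028] F [ 0.4  0.5 -2.3] w 0.0144 g 78.7 q [-0.78  0.89  0.76  2.09  0.26  0.66 -0.59]
```

```bash
python3 -m jog '[[0.06,0.02,-0.15,0,0.14,0.01,1],[0.12,0.04,-0.3,0,0.28,0.01,1],[0.18,0.06,-0.4,0,0.43,0.02,1],[0.24,0.08,-0.5,0,0.57,0.02,1],[0.3,0.1,-0.6,0.01,0.71,0.03,1],[0.36,0.12,-0.7,0.01,0.85,0.03,1],[0.43,0.14,-0.77,0.01,1,0.03,1],[0.43,0.14,-0.77,0.01,1,0.03,1]]'
python3 go.py .5085 .0086 .11 45 -13.4
```

```text
t: 6.07
tcp_pos: [0.4805, -0.0623, 0.1096]
tcp_rot: [-2.474, -1.931, -0.004]
wrist_force: [-0.3, -0.7, -1.4]
width: 0.0151
gripper_force: 78.7
t 6.07 pos [ 0.4805 -0.0623  0.1096] shift [ 0.945  0.124 -0.002] turn [ 0.005  0.995 -0.014] F [-0.3 -0.7 -1.4] w 0.0151 g 78.7 q [-0.11  0.48  0.21  2.09 -0.18  0.58 -0.02]
```

```bash
python3 -m jog '[[0.13,0.02,0,0,0.14,0,1],[0.27,0.04,0,0,0.28,0,1],[0.4,0.06,0,0,0.43,0,1],[0.53,0.08,0,0,0.57,-0.01,1],[0.67,0.1,0,0,0.71,-0.01,1],[0.8,0.12,0,0,0.85,-0.01,1],[0.94,0.12,0,0,1,-0.01,1],[0.94,0.12,0,0,1,-0.01,1]]'
python3 -m jog '[[0,0,0,0,0,0,1],[0,0,0,0,0,0,1]]' >/dev/null
python3 go.py .5085 .0086 .065 45 -13.4
python3 - <<'E'
from h import *
b,e=snap('side'); a,d=snap('top');
save(np.hstack([a[60:230,260:380],b[120:290,280:400]]),'pics/c5.png',None,3.3)
E
```

```text
t: 6.73
tcp_pos: [0.5062, 0.0109, 0.1047]
tcp_rot: [-1.984, -1.559, -0.82]
wrist_force: [-0.2, -0.7, -2.2]
width: 0.0144
gripper_force: 78.7
t 6.9 pos [0.5074 0.0139 0.1086] shift [-0.427  0.029  0.343] turn [-0.008  0.004  0.005] F [-0.1  0.8 -1.8] w 0.0149 g 78.7 q [ 0.7   0.71 -0.49  2.09 -0.84  0.65  0.82]
```

View pics/c5.png

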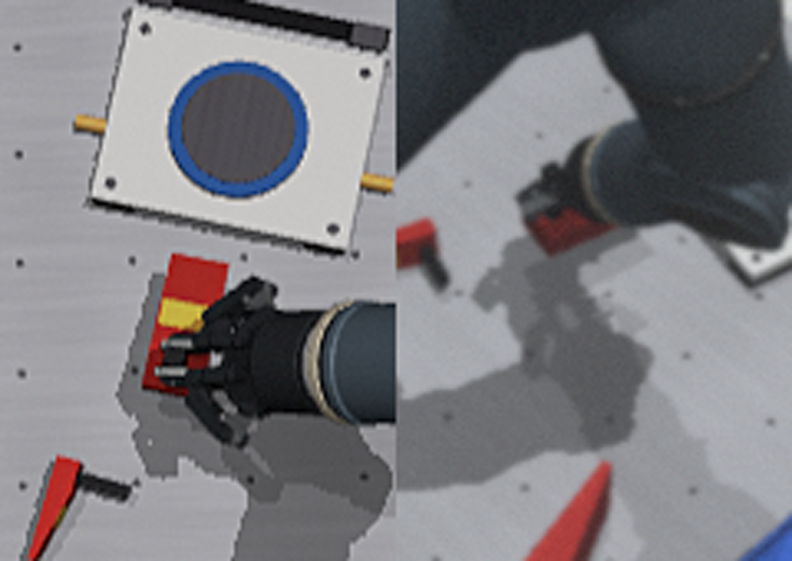

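The wedge is upright in the air, thin end toward the stage (tip edge crop (172,254)–(228,265)), yellow band visible. I measure its tilt and heading before lowering.

```bash
cat > meas.py <<'E'
from h import *
def ramp():
    a,d=snap('top');W=world('top',d);p=a.astype(int)
    ry=(p[...,0]>100)&(p[...,2]<70)&(W[...,2]>.002)
    m=np.zeros(d.shape,np.uint8);m[100:182,290:345]=1;m=(m>0)&ry
    k,l,s,c=cv2.connectedComponentsWithStats(m.astype(np.uint8));i=1+np.argmax(s[1:,4]);m=l==i
    yel=m&(p[...,1]>100)
    er=cv2.erode(m.astype(np.uint8),np.ones((3,3)))>0
    h=np.radians(-13.4);X=np.array([np.cos(h),np.sin(h)]);Y=np.array([-X[1],X[0]])
    S=np.array([.6465,-.027]);Q=W[er];u=(Q[:,:2]-S)@X;v=(Q[:,:2]-S)@Y
    w=u<u.max()+1; 
    Qa=W[m];ua=(Qa[:,:2]-S)@X;va=(Qa[:,:2]-S)@Y
    um=ua.max(); sel=(u>um-.065)
    A=np.c_[u[sel],v[sel],np.ones(sel.sum())];co=np.linalg.lstsq(A,Q[sel,2],rcond=None)[0]
    print('n',m.sum(),'tip u',np.round(np.percentile(ua,[98,99.5]),4),'v range near tip',np.round([np.percentile(va[ua>um-.04],q) for q in (1,99)],4))
    print('slope along deg',np.degrees(np.arctan(co[0])),'across deg',np.degrees(np.arctan(co[1])),'z at tip',co@[um,0,1])
    # left edge heading: max v per u-bin
    bs=np.arange(um-.055,um-.005,.004);L=[(b+.002,va[(ua>=b)&(ua<b+.004)].max(),va[(ua>=b)&(ua<b+.004)].min()) for b in bs if ((ua>=b)&(ua<b+.004)).sum()>3]
    L=np.array(L);print('edge headings rel deg',np.degrees(np.arctan(np.polyfit(L[:,0],L[:,1],1)[0])),np.degrees(np.arctan(np.polyfit(L[:,0],L[:,2],1)[0])))
    if yel.sum(): 
        uy=(W[yel][:,:2]-S)@X; print('yellow u',np.round(np.percentile(uy,[2,98]),4))
    # platen front height
    pl=(p.min(-1)>150)&(W[...,2]>.012)&(W[...,2]<.06);pp=W[pl];up=(pp[:,:2]-S)@X;vp=(pp[:,:2]-S)@Y
    k=(up>.003)&(up<.17)&(abs(vp)<.11)
    c=np.linalg.lstsq(np.c_[up[k],vp[k],np.ones(k.sum())],pp[k,2],rcond=None)[0];print('platen top front z',c[2],'slope',c[:2])
ramp()
E
python3 meas.py
```

```text
n 428 tip u [-0.0449 -0.0435] v range near tip [-0.0174  0.0311]
slope along deg -14.258292996112115 across deg -0.46271503082810655 z at tip 0.0541883410790196
edge headings rel deg 0.22701315771225733 -16.088381732959736
yellow u [-0.1073 -0.0845]
platen top front z 0.0237124486535348 slope [0.00051404 0.00078728]
```

```bash
python3 go.py .5059 .0076 .062 45 -13.4
```

```text
t 7.05 pos [0.5081 0.0143 0.11  ] shift [-0.485 -0.009  0.363] turn [-0.006  0.004  0.01 ] F [-0.3 -0.8 -1.9] w 0.0147 g 78.7 q [ 0.7   0.71 -0.49  2.09 -0.84  0.65  0.82]
```

```bash
python3 -m jog '[[-0.16,0,0.12,0,0,0,1],[-0.32,-0.01,0.24,0,0,0.01,1],[-0.42,-0.01,0.31,0,0,0.01,1],[-0.48,-0.01,0.36,0,0,0.01,1],[-0.48,-0.01,0.36,0,0,0.01,1],[-0.48,-0.01,0.36,0,0,0.01,1]]'
python3 meas.py
python3 go.py .5059 .0076 .060 45 -13.4
```

```text
t: 7.55
tcp_pos: [0.506, 0.0067, 0.0622]
tcp_rot: [-1.987, -1.567, -0.819]
wrist_force: [-0.4, -0.0, -1.6]
width: 0.0145
gripper_force: 78.7
n 397 tip u [-0.0453 -0.0443] v range near tip [-0.0259  0.0222]
slope along deg -15.023619858464768 across deg -0.5097551520471097 z at tip 0.005846235939727035
edge headings rel deg -0.763647618579284 -17.77637957038349
yellow u [-0.1084 -0.0853]
platen top front z 0.02377748233989802 slope [-0.0005327   0.00092992]
t 7.6 pos [0.506  0.0066 0.0623] shift [-0.012 -0.004  0.029] turn [-0.003  0.001 -0.004] F [-0.  -0.4 -2.5] w 0.0147 g 78.7 q [ 0.73  0.8  -0.51  2.11 -0.86  0.57  0.9 ]
```

```bash
python3 -m jog '[[-0.007,0,0.007,-0.019,0,-0.019,1],[-0.014,0,0.014,-0.019,0,-0.019,1],[-0.014,0,0.014,-0.019,0,-0.019,1],[-0.014,0,0.014,-0.019,0,-0.019,1]]'
python3 -m jog '[[-0.009,0,0.009,0,0,0,1],[-0.009,0,0.009,0,0,0,1],[-0.009,0,0.009,0,0,0,1]]'
python3 -m jog '[[-0.009,0,0.009,0,0,0,1],[-0.009,0,0.009,0,0,0,1],[-0.009,0,0.009,0,0,0,1]]'
python3 meas.py; python3 go.py .5059 .0076 .060 45 -13.4; python3 -c "
from cell import ctrl;print(ctrl.observe()['ft_torque'])"
```

```text
t: 7.93
tcp_pos: [0.5058, 0.0062, 0.0606]
tcp_rot: [-1.989, -1.58, -0.839]
wrist_force: [-1.1, -1.3, 1.2]
width: 0.0144
gripper_force: 79.0
t: 8.18
tcp_pos: [0.506, 0.0063, 0.0604]
tcp_rot: [-1.988, -1.58, -0.84]
wrist_force: [-2.3, -6.8, 15.0]
width: 0.0146
gripper_force: 81.1
t: 8.43
tcp_pos: [0.5061, 0.0064, 0.0604]
tcp_rot: [-1.987, -1.58, -0.842]
wrist_force: [-7.2, -11.0, 26.1]
width: 0.0145
gripper_force: 82.8
n 403 tip u [-0.0448 -0.043 ] v range near tip [-0.0263  0.0221]
slope along deg -13.8187861070001 across deg 1.4097880231897184 z at tip 0.005585397142467736
edge headings rel deg 1.5471180844139243 -15.200974424656433
yellow u [-0.1073 -0.0841]
platen top front z 0.023737383319547133 slope [ 0.00013684 -0.00027686]
t 8.48 pos [0.5061 0.0064 0.0604] shift [ 0.006 -0.006  0.013] turn [ 0.016 -0.003  0.015] F [ -6.3 -11.9  27.1] w 0.0143 g 82.8 q [ 0.74  0.81 -0.53  2.12 -0.88  0.54  0.94]
[1.35148094 0.79357146 0.68695739]
```

```bash
python3 -m jog '[[0.01,0,-0.01,0,0,0,1],[0.01,0,-0.01,0,0,0,1],[0.01,0,-0.01,0,0,0,1]]'
python3 - <<'E'
from go import *
o=ctrl.observe();d=np.array([.9728,-.2317,0]);delta(o['tcp_pos']+.07*d,45,-13.4)
E
```

```text
t: 8.73
tcp_pos: [0.506, 0.0064, 0.0605]
tcp_rot: [-1.988, -1.58, -0.84]
wrist_force: [-3.3, -6.0, 13.7]
width: 0.0148
gripper_force: 80.8
t 8.73 pos [0.506  0.0064 0.0605] shift [-0.01   0.875  0.011] turn [ 0.016 -0.001  0.015] F [-3.3 -6.  13.7] w 0.0148 g 80.8 q [ 0.74  0.81 -0.53  2.12 -0.88  0.54  0.93]
```

```bash
python3 -m jog '[[0.005,0,-0.005,0,0,0,1],[0.003,0.15,-0.003,0,0,0,1],[0.001,0.3,-0.001,0,0,0,1],[0,0.45,0.001,0,0,0,1],[-0.002,0.6,0.003,0,0,0,1],[-0.004,0.75,0.005,0,0,0,1],[-0.005,0.87,0.006,0,0,0,1],[-0.005,0.87,0.006,0,0,0,1]]'
python3 meas.py
python3 - <<'E'
from go import *
o=ctrl.observe();d=np.array([.9728,-.2317,0]);S=np.array([.6465,-.027,.0605])
print('post u,v',(o['tcp_pos']-S)@d,(o['tcp_pos']-S)@[.2317,.9728,0]);delta(o['tcp_pos']+.02*d,45,-13.4)
E
```

```text
t: 9.4
tcp_pos: [0.5751, -0.0092, 0.0605]
tcp_rot: [-1.987, -1.581, -0.841]
wrist_force: [1.5, 1.9, 6.8]
width: 0.0148
gripper_force: 79.4
n 219 tip u [-0.0011 -0.0005] v range near tip [-0.0185  0.0231]
slope along deg -13.505985437898332 across deg -3.036263931340081 z at tip 0.013849182376480248
edge headings rel deg -2.1418345414640703 -26.10859633859435
yellow u [-0.0364 -0.013 ]
platen top front z 0.023636325832301124 slope [0.00125637 0.00044391]
post u,v -0.0737405756895055 0.0007069509402503039
t 9.45 pos [ 0.5749 -0.0092  0.0606] shift [-0.003  0.25   0.003] turn [ 0.017 -0.001  0.016] F [3.  2.1 3.3] w 0.0143 g 79.1 q [ 0.66  0.84 -0.45  1.94 -0.81  0.65  0.82]
```

```bash
python3 -m jog '[[-0.001,0.08,0.001,0,0,0,1],[-0.002,0.15,0.002,0,0,0,1],[-0.003,0.22,0.003,0,0,0,1],[-0.003,0.25,0.003,0,0,0,1],[-0.003,0.25,0.003,0,0,0,1],[-0.003,0.25,0.003,0,0,0,1]]'
python3 meas.py
python3 - <<'E'
from go import *
o=ctrl.observe();d=np.array([.9728,-.2317,0]);S=np.array([.6465,-.027,.0605])
print('post u,v',(o['tcp_pos']-S)@d,(o['tcp_pos']-S)@[.2317,.9728,0]);delta(o['tcp_pos']+.006*d,45,-13.4)
E
```

```text
t: 9.95
tcp_pos: [0.5896, -0.0116, 0.0604]
tcp_rot: [-1.981, -1.58, -0.835]
wrist_force: [-10.3, 3.1, 9.0]
width: 0.0147
gripper_force: 79.7
n 159 tip u [-0.0018 -0.0013] v range near tip [-0.0118  0.0245]
slope along deg -10.813566804178391 across deg 0.4000765971866958 z at tip 0.017258459650871378
edge headings rel deg 0.013836413095956695 -34.20454826276974
yellow u [-0.0224 -0.0016]
platen top front z 0.02589293781827932 slope [-0.01206021  0.00026151]
post u,v -0.05883831878183014 0.001794229493166815
t 10.0 pos [ 0.5897 -0.0116  0.0604] shift [-0.001  0.075  0.   ] turn [ 0.007 -0.004  0.014] F [-10.    3.1   9.2] w 0.0143 g 79.7 q [ 0.64  0.85 -0.43  1.9  -0.79  0.69  0.79]
```

```bash
python3 -m jog '[[-0.001,0.05,0.001,0,0,0,1],[-0.001,0.09,0.001,0,0,0,1],[-0.001,0.12,0.001,0,0,0,1],[-0.001,0.14,0.001,0,0,0,1],[-0.001,0.14,0.001,0,0,0,1],[-0.001,0.14,0.001,0,0,0,1]]'
python3 meas.py
python3 - <<'E'
from go import *
o=ctrl.observe();d=np.array([.9728,-.2317,0]);S=np.array([.6465,-.027,.0605])
print('post u,v',(o['tcp_pos']-S)@d,(o['tcp_pos']-S)@[.2317,.9728,0]);delta(o['tcp_pos']+.006*d,45,-13.4)
E
```

```text
t: 10.5
tcp_pos: [0.6003, -0.0141, 0.0604]
tcp_rot: [-1.981, -1.58, -0.835]
wrist_force: [-11.4, 3.8, 9.2]
width: 0.0143
gripper_force: 79.8
n 117 tip u [-0.0009 -0.0007] v range near tip [-0.0102  0.0252]
slope along deg -5.103611660646685 across deg -0.8822379324366297 z at tip 0.021660465812045712
edge headings rel deg 0.3129069694371153 -25.62855280735824
yellow u [-0.0114 -0.0009]
platen top front z 0.02868903418419152 slope [-0.02854791  0.00018788]
post u,v -0.04793306807597902 0.0018776948545848027
t 10.55 pos [ 0.6003 -0.0141  0.0604] shift [-0.001  0.075  0.   ] turn [ 0.006 -0.005  0.015] F [-11.    3.    8.8] w 0.0144 g 79.7 q [ 0.63  0.85 -0.42  1.87 -0.78  0.7   0.77]
```

```bash
python3 -m jog '[[0,0,0,0,0,0,1],[0,0,0,0,0,0,1],[0,0,0,0,0,0,1],[0,0,0,0,0,0,1],[0,0,0,0,0,0,1],[0,0,0,0,0,0,1]]'
python3 meas.py
python3 - <<'E'
from h import *
b,e=snap('side'); a=np.load('last_top.npz')['p']
save(np.hstack([a[40:240,240:420],b[100:300,290:470]]),'pics/c6.png',None,2.2)
E
```

```text
t: 11.05
tcp_pos: [0.6003, -0.014, 0.0604]
tcp_rot: [-1.981, -1.58, -0.835]
wrist_force: [-12.8, 3.7, 8.2]
width: 0.0145
gripper_force: 79.7
n 116 tip u [-0.0006 -0.0004] v range near tip [-0.0103  0.025 ]
slope along deg -2.7981201211111433 across deg 0.09849777451458021 z at tip 0.02249131629910933
edge headings rel deg 0.3719318828589328 -22.742261311608225
yellow u [-0.0108 -0.0005]
platen top front z 0.028612219551562103 slope [-2.71078280e-02 -5.34083536e-05]
```

View pics/c6.png

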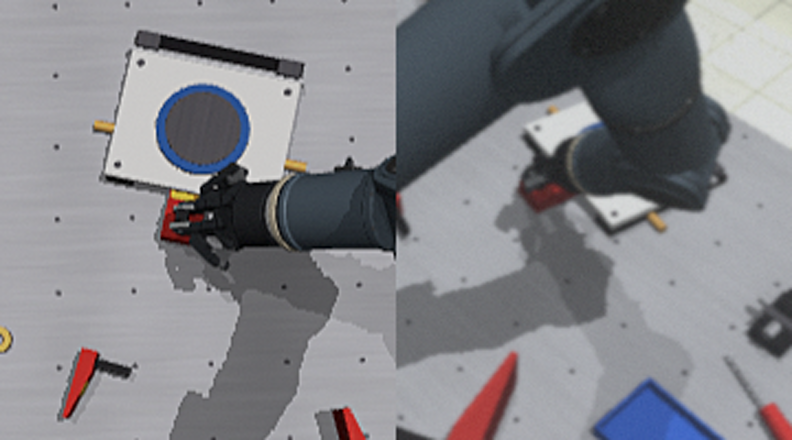

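The wedge (crop 180,215) sits in the mouth with the yellow band under the platen edge (185,195). The lift is 4.9–5.1 mm with no sideways tilt. The gripper knuckle only overhangs the platen from above, and the pose is steady, so I hand in.

```bash
python3 -c "
from h import *
z=np.load('last_top.npz');W=world('top',z['d']);print('gripper min z over platen',np.nanmin(W[114:122,338:350,2][W[114:122,338:350,2]>.045]))
print(ctrl.hand_in())"
```

```text
gripper min z over platen 0.11237650063089843
the job is handed in; nothing more can be done
None
```

The job is handed in at about 11 s: the middle-sized wedge stands flat on its sole, still gripped, tip about 55 mm inside the stage, with the platen lifted about 5 mm at its front edge over the yellow band, and I saw nothing else moved.

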